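# Cam-lock the tool rack into its bay on the farrier's bench

### The job

The oak tool rack stands in one of the two bays on the bench, with its bolt in the cam disc's slot but still a gap between it and its stops. Turn that bay's cam by its handle clockwise, half a turn until it stops, so that the hook draws the bolt in and the rack is tight against its stops, then let go. Leave the cam of the empty bay as it is.

Things in the scene. Friction and masses are not known exactly. Their poses are not given: they have to be found in the camera images.
- cam (a joint): Cam of the bay with the rack: dark steel disc, 108 mm across, with a spiral slot, turning about the vertical pivot cam_axis. Grows clockwise seen from above; starts 0.05 to 0.35 rad (open), stops at 3.2. At q the handle arm points along (sin q, cos q) in cam_axis's x, y: +y open, past +x, to -y locked. Greased but stiff (0.2 N m, about 4 to 8 N at the knob); stays where left.
- cam_knob (a point): Upright round black knob on that cam's handle arm, 18 mm in diameter, 45 mm tall (60 to 105 mm above the table), 62 mm from the pivot, free to spin on its own pin. This point: on the knob's axis, 88 mm above the table, a good height to grasp. It goes round with the cam.
- cam_axis (a point): Pivot of that cam, at the top of the bay's fixed 20 mm thick board. z up, -x along the bolt to the rack, +x away from the rack. It does not turn with the cam. Each time the bay has another place and yaw (up to 0.2 rad), left or right of the empty one.
- rack: Loose oak tool rack, block 60 x 110 x 45 mm with short steel punches (to 30 mm more), 0.5 to 0.9 kg, between two guide rails. Origin: centre of the block's underside; x towards the cam. Its bolt ends in an upright stud, 10 mm in diameter, 83 mm along x, in the cam's slot. Tight at the stops when the origin is 103 mm from the pivot; starts 117 to 120 mm off (gap 15 to 18 mm).
- spare_knob (a point): Knob of the empty bay's cam (same make and sizes, no rack and no bolt in its slot): point on the knob's axis 88 mm above the table. Not to be moved.
Mind the look-alikes: they are no part of the job. There is more than one size of the rack; the one meant has the size given above.

How it is judged:
By the outcome, as a careful person would: the job done as asked, in the order asked, and still so for the second after the job is handed in, with the robot touching nothing.
It also fails if it takes over 43 s, if anything falls off the work surface, if the arm or the gripper's body presses on something with over 40 N, if the wrist force passes 120 N, or if a joint passes its speed limit or range.

### The arm

A 6-joint arm with a two-finger parallel gripper is mounted at the origin on the work surface. World frame = base frame: x ahead of the robot, y to its left, z up, the work surface at z = 0. Lengths are in m, angles in degrees, forces in N, time in s.
With the tool pointing down it reaches from about 0.25 to 0.725 m from the base axis. Payload 9.7 kg.
Tool frame: the origin (TCP) lies midway between the tips of the shut fingers; the grasp point (between the pads) lies 19 mm behind it (bot.hold_point_z is the distance from the TCP to the grasp point, in m); z points along the fingers, y is the line along which they close (so a half turn about z gives the same grasp; the last joint's range is limited). The gripper opens to 85 mm and grips with 20 to 120 N. Pads are 22 mm wide; open, the fingers measure 114 mm over their backs; the gripper's body (76 mm by 85 mm) begins 54 mm behind the grasp point. The pads swing forward as they close: fully open they stand 13 mm farther back than shut.
Start: joints at [-67.265, 4.979, 10.078, 95.1, 0, 90], TCP at [0.213, -0.507, 0.231] pointing down, gripper open.
Joint ranges: [-179.16, 179.16], [-48.56, 103.87], [-65.8, 70.77], [-126.05, 130.52], [-82.76, 87.17], [-180, 180]. Speed limits (degrees/s): [127.2, 127.2, 147.25, 180, 180, 180].

### API

Orientations are given as [roll, pitch, yaw] about the fixed x, y, z axes, in that order (R = Rz(yaw) Ry(pitch) Rx(roll)).
In Python, from workcell import bot gives the robot as it stands.
- The arm moves only by the tool play_rows, never from a script. Its argument "steps" is a list that holds one entry, the list of rows, each a list of 4 numbers: the shift along the tool's x, y, z in m, then the turn about the tool's z in rad. In form: [[[tx, ty, tz, yaw], ...]]. A call has exactly 5 rows; each row shifts and turns the commanded pose from where the row before left it, along the tool's axes as they then stand; what a row does not reach is not made up. A row lasts 1/12 s, in which the tool goes at most 41.7 mm and 7.16 degrees, less where a joint would pass 70% of its speed; a pose out of reach is approached as far as the arm can. A call is refused whole if a number of a shift passes 0.0417 or a number of a turn 0.125, either way. A call with a gripper value outside its range is refused whole. "gripper" is the finger opening in m, from 0 to 0.0854, set as the call begins (left out, the last holds). The fingers move at their own pace and stop on an object; "squeeze" is the grip in N (left out, the last holds). Time passes only in rows, so rows that do not move let the fingers close, or fill a call up. It gives the time, the measured TCP pose, the force, the opening and the grip force at its end, in the units of the state.
- bot.get_obs(): the state, without advancing time (a new reading comes with each control period).
- bot.camera(name): name is "scene" or "top" or "wrist"; returns a dict with "img" (420x560x3 uint8, blue, green, red), "vfov" (degrees; the focal length in pixels is half the picture's height over the tangent of half this angle, whatever the lens; pixels are square), "cx", "cy" (the principal point, pixels), "D" ([k1, k2, p1, p2, k3] as OpenCV has them; the pictures are not rectified), "xyz" and "attitude" of the camera in the world. Camera axes: x right, y down, z forward; pixel columns grow to the right and rows downward; lengths in m; the calibration is good to about 2 mm. A picture is of the moment at which its call begins. There is no depth.
- bot.job_done(): hands the job in; it is judged then, once.
The state is a dict: "time": time; "q": joint angles; "qd": joint speeds; "joint_efforts": joint torques, N m; "ee_pos": TCP position; "tcp_rot": TCP orientation; "wrist_force": force on the tool from outside, world axes, zero at the start; "torque": the same for the moment, N m; "opening": finger opening in m; "grasp_force": force on a finger pad.
Only numpy, scipy, OpenCV 4.12 (cv2) and the standard library are available. Lean on these libraries where they do the work, as an engineer would, in place of code of your own. Each camera call takes 0.05 s, during which the arm holds its last target. There are 200 camera calls.

## Working session

There is one attempt and no reset: what is moved stays moved. The work goes in short steps, Python scripts to look and compute and a tool call to move; the robot and the scene stay as the last step left them, time stands still between calls to the robot, and variables do not carry over. Pictures are saved under pics/ and viewed, at most 10 in all, crops included, and the job is handed in when it is done.

Besides the shell and the picture viewer there is one more tool, called after ">>>" as name(argument=value, ...) on one line, values as JSON. play_rows: Moves the arm, as the interface text tells. Its arguments: {"type":"object","properties":{"steps":{"type":"array","items":{"type":"array","items":{"type":"array","items":{"type":"number"}}}},"gripper":{"type":"number"},"squeeze":{"type":"number"}},"required":["steps"]}

```bash
mkdir -p pics; cat > h.py <<'E'
import numpy as np, cv2
from scipy.spatial.transform import Rotation as R
from workcell import bot
def K(c):
    f=c["img"].shape[0]/2/np.tan(np.radians(c["vfov"]/2))
    return np.array([[f,0,c["cx"]],[0,f,c["cy"]],[0,0,1.]])
def rot(c):
    a=np.array(c["attitude"],float)
    return a if a.shape==(3,3) else R.from_euler("xyz",a,degrees=True).as_matrix()
def px2w(c,uv,z):
    n=cv2.undistortPoints(np.array([[uv]],float),K(c),np.array(c["D"],float))[0,0]
    d=rot(c)@np.array([n[0],n[1],1]); p=np.array(c["xyz"],float)
    return p+d*(z-p[2])/d[2]
def w2px(c,P):
    r=rot(c).T; return cv2.projectPoints(np.atleast_2d(np.array(P,float)),cv2.Rodrigues(r)[0],-r@np.array(c["xyz"],float),K(c),np.array(c["D"],float))[0][:,0]
E
python3 - <<'E'
from h import *
import pickle
for n in ("top","scene"):
    c=bot.camera(n); cv2.imwrite(f"pics/{n}0.png",c["img"]); pickle.dump(c,open(n+".pkl","wb"))
    print(n,c["xyz"],c["attitude"],c["vfov"],c["D"])
o=bot.get_obs(); print(o["ee_pos"],o["tcp_rot"],o["time"],bot.hold_point_z)
E
```

```text
top [0.34854259 0.07106661 1.20507497] [-175.83829353    0.3732847   -90.47544321] 44.95763685109512 [-0.03564299  0.          0.          0.          0.        ]
scene [1.19962204 0.52972114 0.66380335] [-123.05575241   -1.12635723  120.07905304] 42.94249345008141 [-0.18368459  0.          0.          0.          0.        ]
[ 0.21246677 -0.50707287  0.23063508] [-1.79929340e+02 -2.73909575e-06  2.27349787e+01] 0.1 0.0187
```

View pics/top0.png

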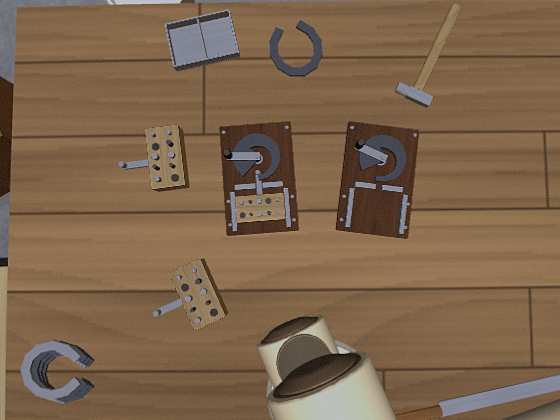

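View pics/scene0.png

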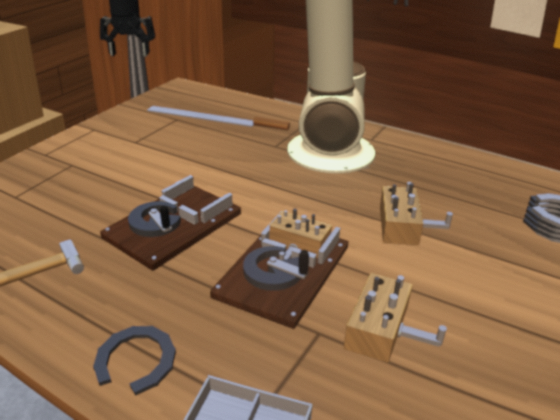

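Top view: the rack bay is at left (cam pivot ~(260,158), knob ~(227,155), rack ~(260,207)). The empty bay is at right, with its knob at ~(360,146). Two loose, look-alike racks are at (166,157) and (198,293). The handle I want is therefore the knob at (227,155), not the spare at (360,146). I'll check it in a close crop.

```bash
python3 - <<'E'
import pickle,cv2
c=pickle.load(open("top.pkl","rb"));i=c["img"][115:245,205:305]
cv2.imwrite("pics/topc.png",cv2.resize(i,None,fx=4.5,fy=4.5,interpolation=cv2.INTER_CUBIC))
c=pickle.load(open("scene.pkl","rb"));i=c["img"][195:325,205:355]
cv2.imwrite("pics/scc.png",cv2.resize(i,None,fx=4.5,fy=4.5,interpolation=cv2.INTER_CUBIC))
E
```

```text
(no output)
```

View pics/topc.png

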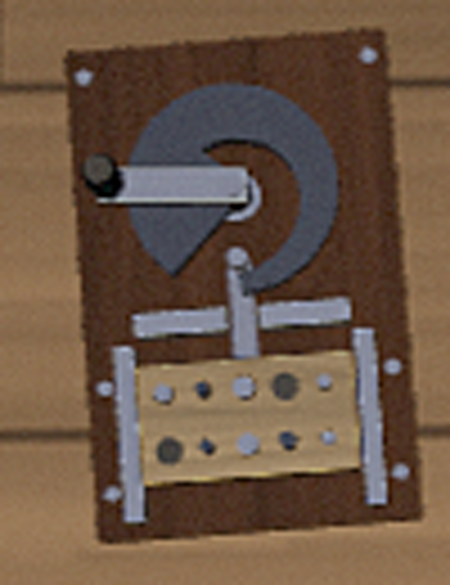

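View pics/scc.png

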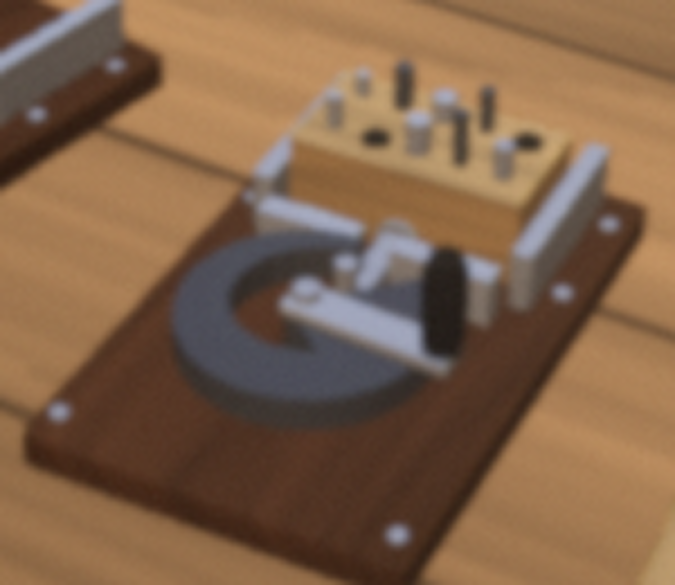

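```bash
cat > m.py <<'E'
from h import *
import pickle
t=pickle.load(open("top.pkl","rb"));s=pickle.load(open("scene.pkl","rb"))
T=lambda x,y,z:px2w(t,(205+x/4.5,115+y/4.5),z)
S=lambda x,y,z:px2w(s,(205+x/4.5,195+y/4.5),z)
np.set_printoptions(precision=4,suppress=True)
print("knob top",T(102,166,.105),S(447,255,.105))
print("knob bot",S(440,352,.06))
print("disc centre",T(234,189,.045), "pivot cap",T(244,190,.06),S(306,290,.06))
a,b,c,d=[T(*p,.02) for p in((67,52),(383,30),(424,520),(100,543))]
print(a,b,c,d); 
for p,q in((d,a),(c,b)):print(np.degrees(np.arctan2(*(p-q)[:2][::-1]*-1)))
print("stud",T(238,257,.05))
print("rack front corners",[T(*p,.065) for p in((137,370),(352,350),(358,468),(145,485))])
print("spare",px2w(t,(360,146),.105))
E
python3 m.py
```

```text
knob top [0.5543 0.2051 0.105 ] [0.5514 0.2092 0.105 ]
knob bot [0.5549 0.2102 0.06  ]
disc centre [0.5528 0.1445 0.045 ] pivot cap [0.5496 0.1384 0.06  ] [0.549  0.1459 0.06  ]
[0.6312 0.234  0.02  ] [0.6413 0.0671 0.02  ] [0.3829 0.0482 0.02  ] [0.3723 0.2164 0.02  ]
3.889426931743138
4.1979245570514045
stud [0.5169 0.1422 0.05  ]
rack front corners [array([0.458 , 0.1923, 0.065 ]), array([0.4671, 0.0843, 0.065 ]), array([0.4078, 0.0818, 0.065 ]), array([0.4002, 0.1883, 0.065 ])]
spare [ 0.5646 -0.0854  0.105 ]
```

Yaw of the bay is ~4°, with the pivot at ~(0.551,0.145). The knob is at ~(0.554,0.207), 62 mm away as it should be, so q is ~0.12. The rack measures 60×108 mm. I'll move with the yaw turning towards ~94°.

>>> play_rows(steps=[[[0.031, -0.02, 0, -0.125], [0.031, -0.018, 0, -0.125], [0.031, -0.016, 0, -0.125], [0.033, -0.013, 0, -0.125], [0.034, -0.008, 0, -0.125]]], gripper=0.05, squeeze=40)

```text
time: 0.52
ee_pos: [0.2962, -0.3488, 0.2309]
tcp_rot: [-180.0, -0.0, 58.9]
wrist_force: [0.8, -0.1, -0.4]
opening: 0.0499
grasp_force: 0.0
```

>>> play_rows(steps=[[[0.035, -0.004, 0, -0.125], [0.035, 0, 0, -0.125], [0.035, 0.005, 0, -0.125], [0.034, 0.009, 0, -0.125], [0.032, 0.014, 0, -0.12]]])

```text
time: 0.93
ee_pos: [0.3707, -0.1897, 0.2312]
tcp_rot: [-180.0, -0.0, 94.4]
wrist_force: [0.8, 0.2, -0.7]
opening: 0.05
grasp_force: 0.0
```

```bash
cat > st.py <<'E'
from h import *; import sys
np.set_printoptions(precision=4,suppress=True)
o=bot.get_obs(); p=np.array(o["ee_pos"]); r=R.from_euler("xyz",o["tcp_rot"],degrees=True)
g=np.array([float(v) for v in sys.argv[1:4]])
print(o["time"],p,o["tcp_rot"],"q",np.array(o["q"]),"F",np.array(o["wrist_force"])); print("tool-frame to go",r.inv().apply(g-p))
E
python3 st.py 0.554 0.207 0.2
```

```text
0.9333 [ 0.3707 -0.1897  0.2312] [-179.9991   -0.0014   94.4087] q [-27.1021 -13.1377  -6.9982  96.141    0.0007  58.4892] F [ 0.7557  0.2317 -0.6968]
tool-frame to go [0.3815 0.2132 0.0312]
```

>>> play_rows(steps=[[[0.036, 0.021, 0.004, 0], [0.036, 0.021, 0.004, 0], [0.036, 0.021, 0.004, 0], [0.036, 0.021, 0.004, 0], [0.036, 0.021, 0.004, 0]]])

```text
time: 1.35
ee_pos: [0.4624, -0.0032, 0.2111]
tcp_rot: [180.0, 0.0, 94.1]
wrist_force: [1.0, -0.3, -0.5]
opening: 0.05
grasp_force: 0.0
```

>>> play_rows(steps=[[[0.036, 0.021, 0.005, 0], [0.036, 0.021, 0.005, 0], [0.036, 0.022, 0.005, 0], [0.036, 0.022, 0.0, 0], [0, 0, 0, 0]]])

```text
time: 1.77
ee_pos: [0.5384, 0.148, 0.1938]
tcp_rot: [-179.9, -0.0, 94.3]
wrist_force: [1.4, -0.0, -0.6]
opening: 0.05
grasp_force: 0.0
```

```bash
python3 st.py 0.554 0.207 0.12; python3 - <<'E'
from h import *; import pickle
c=bot.camera("wrist"); pickle.dump(c,open("w.pkl","wb")); cv2.imwrite("pics/w1.png",c["img"])
print(c["xyz"],w2px(c,[[.554,.207,.105],[.551,.145,.06],[.554,.207,.06]]))
E
```

```text
1.7667 [0.5384 0.148  0.1938] [-179.8603   -0.0481   94.3107] q [ 15.3337   5.6283   6.6181  91.1177   0.0739 101.0229] F [ 1.4112 -0.0154 -0.6498]
tool-frame to go [0.0576 0.0202 0.0738]
[0.53278646 0.22007763 0.33660905] [[306.73374409 135.75911045]
 [291.20427929 207.39665742]
 [301.84942093 132.07968802]]
```

View pics/w1.png

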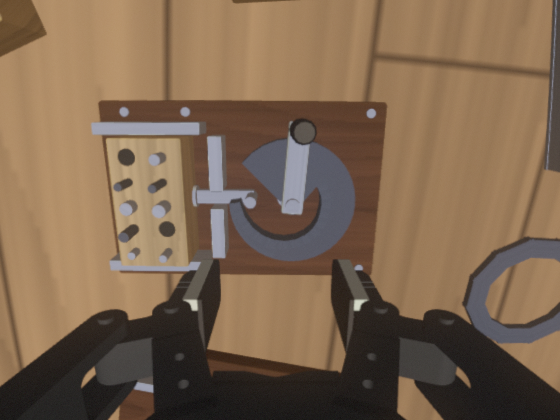

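The wrist view shows the knob top at (303.5,132), the pivot pin at (292,205), and the rack with its bolt stud at (250,201). That fits the prediction to within a few px.

```bash
python3 - <<'E'
from h import *; import pickle
c=pickle.load(open("w.pkl","rb"))
print(px2w(c,(303.5,132),.105),px2w(c,(292,205.5),.062),px2w(c,(292,205.5),.055))
a=px2w(c,(100,101),.02);b=px2w(c,(386,101),.02);print(np.degrees(np.arctan2(*(b-a)[1::-1])))
E
python3 st.py 0.553 0.2085 0.12
```

```text
[0.55163071 0.20926216 0.105     ] [0.55138355 0.14721821 0.062     ] [0.55185761 0.14536097 0.055     ]
4.122612002003306
1.8167 [0.5373 0.1456 0.1944] [-179.8267    0.0156   94.2977] q [ 15.1551   5.4466   6.4876  91.214    0.0173 100.8574] F [-0.5234 -0.3158 -0.577 ]
tool-frame to go [0.0616 0.0206 0.0743]
```

>>> play_rows(steps=[[[0.022, 0.008, 0.01, 0], [0.022, 0.007, 0.02, 0], [0.017, 0.005, 0.02, 0], [0, 0, 0.02, 0], [0, 0, 0, 0]]])

```text
time: 2.23
ee_pos: [0.5505, 0.2043, 0.1222]
tcp_rot: [-179.6, 0.1, 94.1]
wrist_force: [-0.9, -1.3, -1.6]
opening: 0.0503
grasp_force: 0.0
```

```bash
python3 st.py 0.553 0.208 0.069
```

```text
2.2333 [0.5505 0.2043 0.1222] [-179.6489    0.1127   94.1045] q [ 20.3645   9.6478   3.1678  83.8887  -0.0099 106.2604] F [-0.9332 -1.2612 -1.6038]
tool-frame to go [0.0036 0.0031 0.0532]
```

>>> play_rows(steps=[[[0.002, 0.002, 0.018, 0], [0, 0, 0.018, 0], [0, 0, 0.016, 0], [0, 0, 0, 0], [0, 0, 0, 0]]])

```text
time: 2.65
ee_pos: [0.554, 0.2061, 0.0753]
tcp_rot: [-180.0, 0.0, 94.0]
wrist_force: [0.4, 0.1, -0.1]
opening: 0.0497
grasp_force: 0.0
```

```bash
python3 st.py 0.553 0.208 0.069
```

```text
2.65 [0.554  0.2061 0.0753] [-179.9614    0.0178   94.014 ] q [ 20.4084  10.4113  -1.1521  78.4786  -0.0062 106.3944] F [ 0.3786  0.1087 -0.1322]
tool-frame to go [ 0.002  -0.0009  0.0063]
```

>>> play_rows(steps=[[[0.002, -0.001, 0.005, 0], [0, 0, 0, 0], [0, 0, 0, 0], [0, 0, 0, 0], [0, 0, 0, 0]]], gripper=0.0)

```text
time: 3.07
ee_pos: [0.5533, 0.2091, 0.0706]
tcp_rot: [179.9, -0.0, 94.1]
wrist_force: [-3.1, -1.3, 5.6]
opening: 0.0169
grasp_force: 39.4
```

>>> play_rows(steps=[[[0, 0, 0, 0], [0, 0, 0, 0], [0, 0, 0, 0], [0, 0, 0, 0], [0, 0, 0, 0]]])

```text
time: 3.48
ee_pos: [0.5534, 0.209, 0.0706]
tcp_rot: [179.9, -0.0, 94.1]
wrist_force: [-2.7, -1.5, 6.7]
opening: 0.017
grasp_force: 39.4
```

```bash
python3 st.py 0.553 0.208 0.069
```

```text
3.4833 [0.5534 0.209  0.0706] [179.9424  -0.0106  94.0679] q [ 20.697   10.454   -1.6191  77.8687  -0.0064 106.629 ] F [-2.7229 -1.4676  6.6907]
tool-frame to go [-0.001  -0.0004  0.0016]
```

>>> play_rows(steps=[[[-0.0004, 0.0032, 0, 0], [-0.0006, 0.0032, 0, 0], [-0.0007, 0.0032, 0, 0], [-0.0009, 0.0031, 0, 0], [-0.0011, 0.0031, 0, 0]]])

```text
time: 3.9
ee_pos: [0.5692, 0.2067, 0.0706]
tcp_rot: [180.0, -0.0, 94.1]
wrist_force: [-3.2, -0.6, 7.1]
opening: 0.0168
grasp_force: 39.6
```

```bash
cat > c.py <<'E'
from h import *; import sys
np.set_printoptions(precision=2,suppress=True)
# pivot, bay yaw; prints q of the tool, radius, force radial/tangential, next rows (tool ~ cam frame: x=cam y, y=cam x)
o=bot.get_obs(); p=np.array(o["ee_pos"]); F=np.array(o["wrist_force"]); yw=np.radians(4.1)
d=p[:2]-[.5515,.146]; a=np.arctan2(d[1],d[0]); q=np.pi/2+yw-a
er=d/np.hypot(*d); et=np.array([er[1],-er[0]])
print("t",o["time"],"q",np.degrees(q),"r mm",1e3*np.hypot(*d),"Frad",F[:2]@er,"Ftan",F[:2]@et,"Fz",F[2],"yaw",o["tcp_rot"][2],"open",o["opening"],"z",p[2])
E
python3 c.py
```

```text
t 3.9 q 20.37302779152588 r mm 63.18492076552289 Frad -1.4686845903226762 Ftan -2.8966749387040913 Fz 7.060347138515892 yaw 94.08610817336789 open 0.016843302562369364 z 0.0706099511946923
```

>>> play_rows(steps=[[[-0.0021, 0.005, 0, 0], [-0.0026, 0.0048, 0, 0], [-0.003, 0.0045, 0, 0], [-0.0034, 0.0042, 0, 0], [-0.0037, 0.0039, 0, 0]]])

```text
time: 4.32
ee_pos: [0.5927, 0.1939, 0.0706]
tcp_rot: [180.0, -0.1, 94.1]
wrist_force: [-5.5, 3.2, 6.6]
opening: 0.0168
grasp_force: 39.6
```

```bash
python3 c.py
```

```text
t 4.3167 q 44.7397803307756 r mm 63.183113260029565 Frad -1.138493203975009 Ftan -6.263219466147629 Fz 6.613750136776216 yaw 94.11095703468972 open 0.016806155443548677 z 0.07063748527441885
```

>>> play_rows(steps=[[[-0.004, 0.0036, 0, 0], [-0.0043, 0.0032, 0, 0], [-0.0046, 0.0028, 0, 0], [-0.0048, 0.0024, 0, 0], [-0.005, 0.002, 0, 0]]])

```text
time: 4.73
ee_pos: [0.6086, 0.1726, 0.0707]
tcp_rot: [179.9, -0.1, 94.1]
wrist_force: [-3.0, 4.5, 4.8]
opening: 0.0171
grasp_force: 39.4
```

```bash
python3 c.py
```

```text
t 4.7333 q 69.06914090794527 r mm 62.96515108580819 Frad -0.805499130119157 Ftan -5.386534360653884 Fz 4.797542448384325 yaw 94.12551214730004 open 0.01712018714074728 z 0.07065771530392852
```

Forces stay small, so I'll continue.

>>> play_rows(steps=[[[-0.0052, 0.0015, 0, 0], [-0.0053, 0.0011, 0, 0], [-0.0054, 0.0006, 0, 0], [-0.0054, 0.0002, 0, 0], [-0.0054, -0.0003, 0, 0]]])

```text
time: 5.15
ee_pos: [0.6141, 0.1463, 0.0707]
tcp_rot: [179.9, -0.1, 94.1]
wrist_force: [1.2, 5.9, 3.2]
opening: 0.0168
grasp_force: 39.3
```

```bash
python3 c.py
```

```text
t 5.15 q 93.85894782539404 r mm 62.57272905934365 Frad 1.270488300766244 Ftan -5.937514126619371 Fz 3.185823117304544 yaw 94.12204274493344 open 0.016817104679760823 z 0.07066875714583946
```

>>> play_rows(steps=[[[-0.0054, -0.0008, 0, 0], [-0.0053, -0.0012, 0, 0], [-0.0051, -0.0017, 0, 0], [-0.005, -0.0021, 0, 0], [-0.0048, -0.0026, 0, 0]]])

```text
time: 5.57
ee_pos: [0.6078, 0.1199, 0.0707]
tcp_rot: [179.8, -0.1, 94.1]
wrist_force: [3.0, 4.1, 3.7]
opening: 0.0167
grasp_force: 39.3
```

```bash
python3 c.py
```

```text
t 5.5667 q 119.00062488615521 r mm 62.07777410184917 Frad 0.9884707755632528 Ftan -5.0298494189280545 Fz 3.7369410643892094 yaw 94.11033807803426 open 0.01669231536674579 z 0.07065709964758483
```

>>> play_rows(steps=[[[-0.0045, -0.003, 0, 0], [-0.0042, -0.0034, 0, 0], [-0.0039, -0.0037, 0, 0], [-0.0036, -0.004, 0, 0], [-0.0032, -0.0043, 0, 0]]])

```text
time: 5.98
ee_pos: [0.5911, 0.0988, 0.0707]
tcp_rot: [179.8, -0.1, 94.1]
wrist_force: [5.0, 2.7, 1.6]
opening: 0.0169
grasp_force: 39.2
```

```bash
python3 c.py
```

```text
t 5.9833 q 144.11415711296425 r mm 61.61228269623178 Frad 1.1325687136509157 Ftan -5.554872944128834 Fz 1.6346096865565858 yaw 94.08052531938779 open 0.016850979215079148 z 0.07066836490716907
```

>>> play_rows(steps=[[[-0.0023, -0.0037, 0, 0], [-0.002, -0.0038, 0, 0], [-0.0018, -0.004, 0, 0], [-0.0015, -0.0041, 0, 0], [-0.0012, -0.0042, 0, 0]]])

```text
time: 6.4
ee_pos: [0.572, 0.0883, 0.0706]
tcp_rot: [179.8, -0.0, 94.1]
wrist_force: [5.4, 1.5, 1.4]
opening: 0.0169
grasp_force: 39.2
```

```bash
python3 c.py
```

```text
t 6.4 q 164.51514728367846 r mm 61.22702142672382 Frad 0.34068374557243536 Ftan -5.5576754001302735 Fz 1.3556960584699147 yaw 94.06740040696872 open 0.016856657511019037 z 0.07063895712622606
```

>>> play_rows(steps=[[[-0.0008, -0.0034, 0, 0], [-0.0006, -0.0034, 0, 0], [-0.0004, -0.0034, 0, 0], [-0.0002, -0.0034, 0, 0], [0, -0.0034, 0, 0]]])

```text
time: 6.82
ee_pos: [0.5544, 0.0851, 0.0706]
tcp_rot: [179.8, -0.0, 94.1]
wrist_force: [3.9, 0.2, 6.4]
opening: 0.0165
grasp_force: 39.6
```

```bash
python3 c.py
```

```text
t 6.8167 q 181.33982817262773 r mm 61.00631311013437 Frad -0.01300954993956783 Ftan -3.888794428698139 Fz 6.3555705554131805 yaw 94.06671887774908 open 0.016516050835367866 z 0.07061515119713149
```

Not at the stop yet. I'll creep on and watch for the force to rise.

>>> play_rows(steps=[[[0.0001, -0.001, 0, 0], [0.0001, -0.001, 0, 0], [0.0001, -0.001, 0, 0], [0, 0, 0, 0], [0, 0, 0, 0]]])

```text
time: 7.23
ee_pos: [0.5524, 0.0851, 0.0706]
tcp_rot: [179.7, 0.0, 94.1]
wrist_force: [8.7, -1.1, 2.7]
opening: 0.0166
grasp_force: 39.5
```

```bash
python3 c.py
```

```text
t 7.2333 q 183.24067669994 r mm 60.934971635616456 Frad 1.2274134745592873 Ftan -8.649496099625852 Fz 2.706827961439042 yaw 94.0597649334466 open 0.016639331236491143 z 0.07064918429316977
```

>>> play_rows(steps=[[[0.0, -0.001, 0, 0], [0.0001, -0.001, 0, 0], [0.0001, -0.001, 0, 0], [0, 0, 0, 0], [0, 0, 0, 0]]])

```text
time: 7.65
ee_pos: [0.552, 0.0851, 0.0708]
tcp_rot: [179.4, 0.0, 94.0]
wrist_force: [24.1, -1.3, -5.3]
opening: 0.0167
grasp_force: 39.4
```

```bash
python3 c.py
```

```text
t 7.65 q 183.5898783764806 r mm 60.93495257299655 Frad 1.4952742221107778 Ftan -24.082027660971576 Fz -5.28970959973864 yaw 94.03974814548386 open 0.01668792577161707 z 0.07076163906495272
```

Force has risen sharply to 24 N at q ≈ 183.5° = 3.2 rad, so the cam is on its stop. I'll ease off the push, then let go and lift.

>>> play_rows(steps=[[[0, 0.001, 0, 0], [0, 0.001, 0, 0], [0, 0.001, 0, 0], [0, 0, 0, 0], [0, 0, 0, 0]]])

```text
time: 8.07
ee_pos: [0.5524, 0.0851, 0.0706]
tcp_rot: [179.8, 0.0, 94.0]
wrist_force: [9.6, -2.8, 2.8]
opening: 0.0171
grasp_force: 40.2
```

>>> play_rows(steps=[[[0, 0, 0, 0], [0, 0, 0, 0], [0, 0, 0, 0], [0, 0, 0, 0], [0, 0, 0, 0]]], gripper=0.05)

```text
time: 8.48
ee_pos: [0.5502, 0.0853, 0.0692]
tcp_rot: [-179.9, 0.0, 94.1]
wrist_force: [0.3, 0.2, -0.2]
opening: 0.0503
grasp_force: 0.0
```

>>> play_rows(steps=[[[0, 0, -0.005, 0], [0, 0, -0.015, 0], [0, 0, -0.03, 0], [0, 0, -0.04, 0], [0, 0, -0.04, 0]]])

```text
time: 8.9
ee_pos: [0.5497, 0.0852, 0.2007]
tcp_rot: [-179.9, 0.0, 94.1]
wrist_force: [0.1, 1.6, -0.6]
opening: 0.0503
grasp_force: 0.0
```

>>> play_rows(steps=[[[0, -0.04, -0.02, 0], [0, -0.04, 0, 0], [0, -0.04, 0, 0], [0, -0.03, 0, 0], [0, 0, 0, 0]]])

```text
time: 9.32
ee_pos: [0.3997, 0.0745, 0.2198]
tcp_rot: [179.9, -0.0, 94.1]
wrist_force: [-0.5, -0.4, 0.1]
opening: 0.0501
grasp_force: 0.0
```

```bash
python3 - <<'E'
from h import *; import pickle
c=bot.camera("wrist"); pickle.dump(c,open("w2.pkl","wb")); cv2.imwrite("pics/w2.png",c["img"])
c=bot.camera("scene"); cv2.imwrite("pics/s2.png",c["img"])
E
```

```text
(no output)
```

View pics/w2.png

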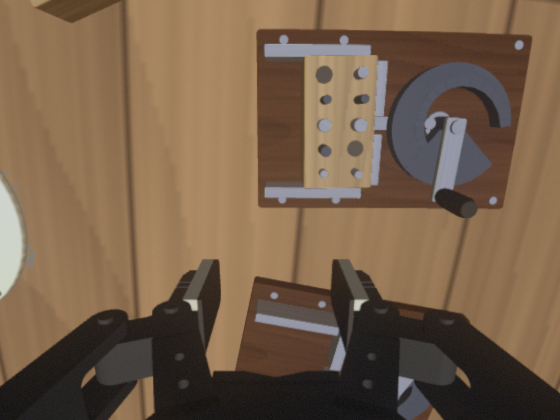

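View pics/s2.png

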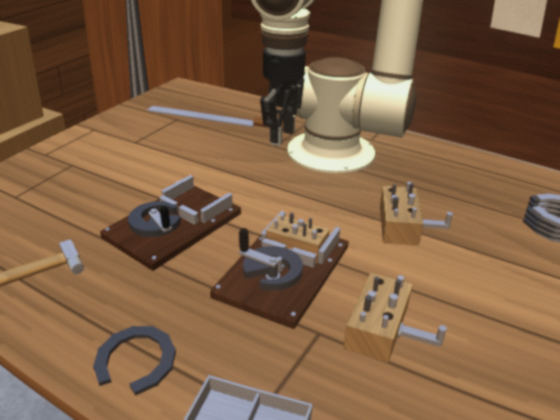

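```bash
python3 - <<'E'
from h import *; import pickle
c=pickle.load(open("w2.pkl","rb"))
k=px2w(c,(467,209),.105);p=px2w(c,(456,127),.062);print(k,p)
y=np.radians(4.1)
for P in([.5515,.1465],p[:2]):
    d=k[:2]-P;print((np.pi/2+y-np.arctan2(d[1],d[0])),np.hypot(*d))
# rack origin from top corners z=.065
P=[px2w(c,u,.065)[:2] for u in((305,54),(378,55),(371,188),(304,187))]
print(P); m=np.mean(P,0);print(m,np.hypot(*(m-[.5515,.1465])))
E
```

```text
[0.55063528 0.08514758 0.105     ] [0.55061625 0.14680208 0.062     ]
3.2272444781692204 0.0613585137834936
3.212842388778052 0.06165450001662484
[array([0.41468524, 0.19392572]), array([0.47355811, 0.19780544]), array([0.48354598, 0.08853509]), array([0.42396115, 0.08515156])]
[0.44893762 0.14135445] 0.10269137429262176
```

The cam reads q ≈ 3.2 and the rack sits 103 mm from the pivot, so it is tight. The spare cam hasn't moved.

```bash
python3 -c "
from workcell import bot
print(bot.job_done())"
```

```text
the job is handed in; nothing more can be done
None
```

I turned the rack bay's cam clockwise to its stop (q ≈ 3.2 rad), so the rack is tight at about 103 mm from the pivot; I then let go of the knob, left the empty bay's cam alone, and handed the job in at about 9.4 s.

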